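Swap the mixed reagent pack with the new one

ROBOT

A 6-joint arm with a two-finger parallel gripper is mounted at the origin on the work surface. World frame = base frame: x ahead of the robot, y to its left, z up, the work surface at z = 0. Lengths are in m, angles in rad, forces in N, time in s.
With the tool pointing down it reaches from about 0.35 to 0.85 m from the base axis. Payload 8.1 kg.
Tool frame: the origin (TCP) lies at the very end of the fingers, on their centre line; the grasp point (between the pads) lies 19 mm behind it (arm.hold_point_z is the distance from the TCP to the grasp point, in m); z points along the fingers, y is the line along which they close (so a half turn about z gives the same grasp; the last joint's range is limited). The gripper opens to 93 mm and grips with 3 to 60 N. Pads are 15 mm wide; open, the fingers measure 128 mm over their backs; the gripper's body (75 mm by 188 mm) begins 65 mm behind the grasp point.
Start: joints at [1.13, 0.13, 1.488, -0, 1.523, -0.085], TCP at [0.209, 0.562, 0.219] pointing down, gripper open.
Joint ranges: [-2.96, 2.96], [-0.89, 2.26], [0.02, 2.5], [-1.34, 4.48], [0, 2.73], [-2.66, 2.66]. Speed limits (rad/s): [2.39, 2.39, 2.79, 3.14, 3.14, 3.14].

INTERFACE

Orientations are given as [roll, pitch, yaw] about the fixed x, y, z axes, in that order (R = Rz(yaw) Ry(pitch) Rx(roll)).
In Python, from station import arm, vision, recognise gives the robot as it stands. The module is installed in compiled form; this text tells all that it offers.
- The arm moves only by the tool carry_out, never from a script. Its argument "commands" is a list that holds one entry, the list of rows, each a list of 7 numbers: the finger opening in mm, from 0 to 93, then the shift along the tool's x, y, z in units of 40 mm (1.0 is 40 mm), then the turn, a rotation vector about the tool's x, y, z in units of 6 degrees (1.0 is 6 degrees). A call has 1 to 8 rows; each row shifts and turns the commanded pose from where the row before left it, along the tool's axes as they then stand; what a row does not reach is not made up. A row lasts 1/12 s, in which the tool goes at most 41.7 mm and 7.16 degrees, less where a joint would pass 70% of its speed; a pose out of reach is approached as far as the arm can. A call is refused whole if a number of a shift passes 1 or a number of a turn 1, either way. A call with a gripper value outside its range is refused whole. The fingers move at their own pace and stop on an object; "grip_force" is the grip in N (left out, the last holds). Time passes only in rows, so rows that do not move let the fingers close. It gives the time, the measured TCP pose, the force, the opening and the grip force at its end, in the units of the state.
- arm.state(): the state, without advancing time (a new reading comes with each control period).
- vision.get_image(name): name is "scene" or "top" or "wrist"; returns (picture, depth): 480x640x3 uint8, red, green, blue; 480x640 float32, m along the optical axis (not along the pixel's ray), 0 where there is no reading.
- vision.calibration(name): a dict with "vertical_fov" (degrees; the focal length in pixels is half the picture's height over the tangent of half this angle, whatever the lens; pixels are square), "cx", "cy" (the principal point, pixels), "camera_from_world" (4x4, takes a point from world to camera coordinates). Camera axes: x right, y down, z forward; pixel columns grow to the right and rows downward; lengths in m; the calibration is good to about 2 mm. The wrist camera is an equidistant fisheye: a pixel r from the principal point sees the ray r / f radians off the axis. A picture is of the moment at which its call begins: read the wrist's pose just before it. calibration takes no time and is no camera call; for the wrist camera it gives the pose at the moment of the call.
- arm.close_job(): hands the job in; it is judged then, once.
Trained networks look in the newest picture that a camera, given by its name, has taken for a name from the list of things; names that differ only in an ending like _2 or _b are one class to them, and where a whole thing is asked for, a point or a joint stands for the part that bears it (a point fixed in the world has none). Each returns a list of dicts, best first, with "confidence" (0 to 1); they miss things now and then, are a little off and sometimes report something else, mostly with a low value. They report only what shows in the picture. A call takes as long as a camera call. They do not tell look-alikes from the thing itself.
- recognise(query, camera): "position" ([column, row] in pixels, amid what is visible of it).
The state is a dict: "t": time; "q": joint angles; "joint_velocities": joint speeds; "joint_torque": joint torques, N m; "tool_pos": TCP position; "tcp_rot": TCP orientation; "ft_force": force on the tool from outside, world axes, zero at the start; "torque": the same for the moment, N m; "finger_gap": finger opening in m; "grip_force": force on a finger pad.
Only numpy, scipy, OpenCV 4.12 (cv2) and the standard library are available. Lean on these libraries where they do the work, as an engineer would, in place of code of your own. Each camera call takes 0.05 s, during which the arm holds its last target. There are 200 camera calls.

TASK

The reagent pack in the rocking mixer's cradle is done: swap it with the one short pack in the blue rack, so that the short pack stands in the cradle and the mixed pack stands in the rack lane that came free, each fully down and straight in its place. In the cradle there is room to grip a pack only by its wide sides, in the rack only by its two ends, so set each pack down on the free bench in the middle and take it again the other way. Keep both upright, set them down gently, and leave everything else where it is.

Things in the scene. Friction and masses are not known exactly. Their poses are not given: they have to be found in the camera images.
- mixed_pack: the reagent pack that stands in the mixer's cradle at the start: plain white plastic box, 60 mm long (its x) x 34 mm wide (its y) x 88 mm high, with three small flat grey septa in its top (2 mm proud); 0.12 to 0.24 kg, loose. Origin: centre of its underside, z up
- new_pack: the one short pack, in any lane of the rack at the start: same white box, 60 mm long (its x) x 34 mm wide (its y) but only 70 mm high, with one large flat grey septum in its top; 0.12 to 0.24 kg, loose. Origin: centre of its underside, z up
- mixer: rocking mixer, fixed and still: white housing 48 mm high (x -75 to 115, y -80 to 80 mm in its frame) with the cradle on top. Knob and display are on its -x side. Origin: on the bench under the centre of the cradle; z up, x along the cradle. It stands left or right of the rack
- cradle (a point): centre of the cradle's floor, 72 mm above the bench. The pack stands on it lengthwise along the mixer's x (either way round), between two end cheeks (70 mm apart inside, 6 mm thick, 46 mm wide, 90 mm high above the floor: no room for fingers at the pack's ends) and two low side rails (43 mm apart inside, 12 mm high); its wide sides are free above these
- rack: blue wire rack, fixed, 100 mm along x, 224 mm along y, with five lanes along x, 44 mm apart in y, all full at the start. A lane is 40 mm wide between wires (30 mm high, hoops to 86 mm for |x| under 26 mm) and 70 mm long between end wires (32 mm high); 10 mm between packs: they are taken by their ends. Origin: centre of its underside, z up
- lane0 (a point): centre of the floor of the rack's lane at y = -88 mm in the rack's frame, 5 mm above the bench
- lane1 (a point): centre of the floor of the rack's lane at y = -44 mm in the rack's frame, 5 mm above the bench
- lane2 (a point): centre of the floor of the rack's lane at y = 0 mm in the rack's frame, 5 mm above the bench
- lane3 (a point): centre of the floor of the rack's lane at y = 44 mm in the rack's frame, 5 mm above the bench
- lane4 (a point): centre of the floor of the rack's lane at y = 88 mm in the rack's frame, 5 mm above the bench
- pack1: another pack of the rack, just like mixed_pack (60 x 34 x 88 mm), to be left alone. Origin: centre of its underside
- pack2: another pack of the rack, just like mixed_pack (60 x 34 x 88 mm), to be left alone. Origin: centre of its underside
- pack3: another pack of the rack, just like mixed_pack (60 x 34 x 88 mm), to be left alone. Origin: centre of its underside
- pack4: another pack of the rack, just like mixed_pack (60 x 34 x 88 mm), to be left alone. Origin: centre of its underside
- cup: white specimen cup with a green screw lid, 62 mm in diameter, 68 mm high, on the bench beyond the middle, to be left alone. Origin: centre of its underside
- dish: closed petri dish, amber under a clear lid, 90 mm in diameter, 15 mm high, on the bench near the robot, to be left alone. Origin: centre of its underside
- spatula: flat steel spatula 170 mm long (x -75 to 95 mm in its frame), 4 mm thick, near the far edge of the bench, to be left alone. Origin: on its underside
There are look-alikes about, which are no part of the job. What is shaped like the new_pack but green is not meant.

How it is judged:
By the outcome, as a careful person would: the job done as asked, in the order asked, and still so for the second after the job is handed in, with the robot touching nothing.
It also fails if it takes over 72 s, if anything falls off the work surface, if the arm or the gripper's body presses on something with over 40 N, if the wrist force passes 120 N, or if a joint passes its speed limit or range.

## Working session

There is one attempt and no reset: what is moved stays moved. The work goes in short steps, Python scripts to look and compute and a tool call to move; the robot and the scene stay as the last step left them, time stands still between calls to the robot, and variables do not carry over. Pictures are saved under pics/ and viewed, at most 10 in all, crops included, and the job is handed in when it is done.

Besides the shell and the picture viewer there is one more tool, called after "Request:" as name(argument=value, ...), one argument or row to a line, values as JSON. carry_out: Moves the arm, as the interface text tells. Its arguments: {"type":"object","properties":{"commands":{"type":"array","items":{"type":"array","items":{"type":"array","items":{"type":"number"}}}},"grip_force":{"type":"number"}},"required":["commands"]}

```bash
mkdir -p pics
python3 - <<'E'
from station import arm, vision
import cv2,numpy as np
s=arm.state();print(s)
for n in("scene","top"):
    p,d=vision.get_image(n);cv2.imwrite(f"pics/{n}0.png",p[:,:,::-1]);np.savez(f"{n}0.npz",p=p,d=d)
    print(n,vision.calibration(n))
print(vision.calibration("wrist"))
E
```

```text
{'t': 0.0, 'q': array([ 1.12959352e+00,  1.31149990e-01,  1.48924827e+00, -9.91101234e-06,
        1.52302441e+00, -8.53816835e-02]), 'joint_velocities': array([ 0.00071531, -0.00148439, -0.00129007,  0.00031183, -0.00046953,
        0.00064853]), 'joint_torque': array([-5.22919217e-04, -5.59842074e+01, -4.91750658e+01,  7.67050311e-02,
        3.56122339e-02, -1.55974858e-04]), 'tool_pos': array([0.20874557, 0.56191261, 0.21761117]), 'tcp_rot': array([-3.13976846e+00, -1.46196784e-04,  2.78577188e+00]), 'ft_force': array([-0.54503684, -0.54731757,  0.0019481 ]), 'torque': array([ 0.04927654, -0.01696204, -0.01159681]), 'grip_force': 0.0, 'finger_gap': 0.0931329694197663}
scene {'vertical_fov': 54.592601226948275, 'cx': 315.8508125503592, 'cy': 237.50918762970562, 'camera_from_world': array([[-0.03994269,  0.9991064 , -0.01381945,  0.05075141],
       [ 0.68538303,  0.0173313 , -0.72797646, -0.32982066],
       [-0.72708643, -0.03854896, -0.68546283,  1.39774396],
       [ 0.        ,  0.        ,  0.        ,  1.        ]])}
top {'vertical_fov': 43.30831935419402, 'cx': 321.86013333426826, 'cy': 234.54233463611257, 'camera_from_world': array([[-2.20575138e-02, -9.99751568e-01, -3.20437614e-03,
        -9.54196306e-03],
       [-9.95192765e-01,  2.22626153e-02, -9.53715663e-02,
         5.89740657e-01],
       [ 9.54192108e-02,  1.08531230e-03, -9.95436586e-01,
         1.47545273e+00],
       [ 0.00000000e+00,  0.00000000e+00,  0.00000000e+00,
         1.00000000e+00]])}
{'vertical_fov': 65.70646984690485, 'cx': 320.5212019314993, 'cy': 246.1695966669043, 'camera_from_world': array([[ 0.34713766,  0.93780966, -0.00291146, -0.59893383],
       [ 0.90750347, -0.33513344,  0.25322527, -0.03018632],
       [ 0.23650138, -0.09054618, -0.96740296,  0.38918543],
       [ 0.        ,  0.        ,  0.        ,  1.        ]])}
```

View pics/top0.png

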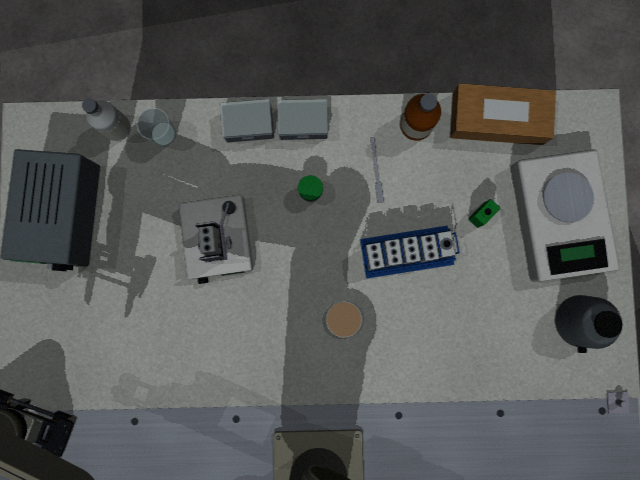

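View pics/scene0.png

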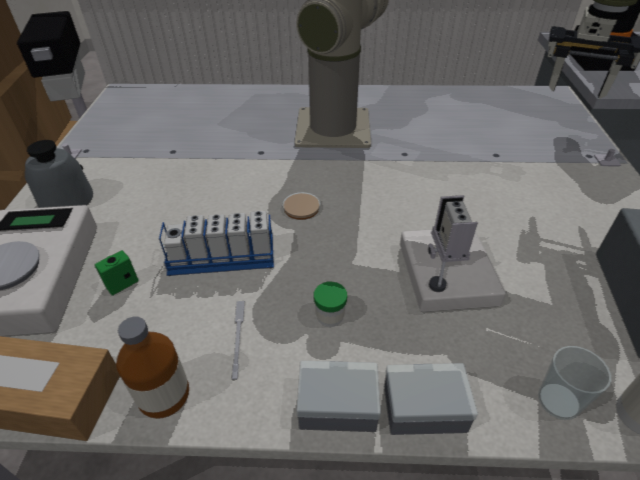

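Top view: the rack is at (408,250), with one large-septum short pack at its right end at (447,243). The mixer is at (215,237), with the mixed pack in its cradle at about (208,240). Things that could be taken for the new pack are the green box (485,213), which is a look-alike, and the four tall 3-septum packs (375,255), (393,251), (412,249) and (430,247). I choose (447,243) and check it in a crop.

```bash
cat > h.py <<'E'
import numpy as np,cv2
from station import arm,vision
def cloud(n,d,cal=None):
    c=cal or vision.calibration(n);f=240/np.tan(np.radians(c["vertical_fov"]/2))
    v,u=np.mgrid[:480,:640];P=np.stack([(u-c["cx"])/f*d,(v-c["cy"])/f*d,d],-1)
    T=np.linalg.inv(c["camera_from_world"]);W=P@T[:3,:3].T+T[:3,3];W[d==0]=np.nan;return W
E
python3 - <<'E'
from h import *
t=np.load("top0.npz");s=np.load("scene0.npz")
a=cv2.resize(t["p"][180:300,165:265],(400,480),interpolation=cv2.INTER_CUBIC)
b=cv2.resize(t["p"][200:300,350:510],(640,400),interpolation=cv2.INTER_CUBIC)
c=cv2.resize(s["p"][180:320,390:510],(480,560),interpolation=cv2.INTER_CUBIC)
o=np.zeros((600,800,3),np.uint8)
o[:288,:240]=cv2.resize(a,(240,288));o[:560,250:730]=c
cv2.imwrite("pics/c1.png",o[:,:,::-1]);cv2.imwrite("pics/c2.png",b[:,:,::-1])
for n,x,boxes in(("top",t,((150,265,165,300),(355,470,200,300))),("scene",s,((390,510,180,320),(150,285,200,285)))):
    W=cloud(n,x["d"].astype(float))
    print(n,'bench z',np.nanmedian(W[250:300,290:340,2]))
    for (u0,u1,v0,v1) in boxes:
        w=W[v0:v1,u0:u1].reshape(-1,3);w=w[~np.isnan(w[:,0])]
        h,e=np.histogram(w[:,2],np.arange(0,.24,.005));print([(round(float(e[i]),3),int(h[i])) for i in range(len(h)) if h[i]>8])
    # tops
    p=x["p"].astype(int);
    for lo,hi,nm,(u0,u1,v0,v1) in((.150,.17,'mixed',boxes[0]),(.04,.055,'housing',boxes[0]),(.084,.103,'packs',boxes[1]),(.066,.084,'short',boxes[1])):
        m=np.zeros((480,640),bool);m[v0:v1,u0:u1]=1
        m&=(W[...,2]>lo)&(W[...,2]<hi)&(p.min(2)>(90))&(p.max(2)-p.min(2)<25)
        nn,l,st,ce=cv2.connectedComponentsWithStats(m.astype(np.uint8))
        for k in range(1,nn):
            if st[k,4]>30:
                w=W[l==k];r=cv2.minAreaRect((w[:,:2]*1000).astype(np.float32));print(nm,st[k],w.mean(0).round(4),np.round(r[0],1),np.round(r[1],1),round(r[2],1))
E
```

```text
top bench z 0.0011076375616032585
[(0.0, 5147), (0.005, 1246), (0.01, 53), (0.015, 24), (0.02, 18), (0.025, 26), (0.03, 36), (0.035, 75), (0.04, 494), (0.045, 1905), (0.05, 1261), (0.055, 187), (0.06, 102), (0.065, 67), (0.07, 66), (0.075, 46), (0.08, 64), (0.085, 38), (0.09, 20), (0.095, 13), (0.1, 21), (0.105, 19), (0.11, 15), (0.115, 13), (0.12, 22), (0.125, 17), (0.13, 16), (0.135, 21), (0.14, 21), (0.145, 23), (0.15, 31), (0.155, 152), (0.16, 299), (0.165, 54)]
[(0.0, 4233), (0.005, 1431), (0.01, 156), (0.015, 47), (0.02, 17), (0.025, 96), (0.03, 251), (0.035, 110), (0.04, 35), (0.045, 26), (0.05, 15), (0.055, 18), (0.06, 22), (0.065, 31), (0.07, 156), (0.075, 194), (0.08, 134), (0.085, 265), (0.09, 719), (0.095, 571), (0.1, 81)]
housing [ 180  196   65   45 1335] [0.6425 0.2568 0.049 ] [635.9 248.8] [ 91.4 155.7] 7.0
housing [ 183  230   68   49 1312] [0.5248 0.2394 0.0485] [544.8 237.7] [ 99.5 159.3] 7.0
packs [421 235  18  26 242] [ 0.5468 -0.2768  0.094 ] [ 547.3 -277.4] [58.2 33.5] 8.0
packs [403 237  17  26 241] [ 0.5431 -0.2329  0.0945] [ 543.5 -233.7] [57.5 32.9] 7.8
pac
[... 1404 characters left out ...]
.4 33. ] 7.8
packs [228 213  17  22 287] [ 0.5421 -0.1905  0.0917] [ 536.9 -191.8] [63.3 33.3] 8.5
packs [184 215  20  22 290] [ 0.5506 -0.2761  0.0915] [ 547.3 -277.4] [62.3 34.1] 7.8
packs [206 214  19  22 289] [ 0.547  -0.2325  0.0915] [ 543.3 -233.8] [62.3 33.8] 7.5
short [164 224  19  23 250] [ 0.5612 -0.3206  0.0737] [ 556.2 -319.7] [63.2 35.2] 7.5
short [253 235  14   5  52] [ 0.5584 -0.1429  0.0718] [ 558.2 -142.4] [ 4.4 26.4] 9.4
short [230 237  14   5  52] [ 0.5663 -0.1889  0.0718] [ 566.4 -188.4] [ 4.7 27.3] 6.5
short [187 239  15   6  54] [ 0.5754 -0.2739  0.0713] [ 575.5 -273.9] [ 4.7 27.1] 8.6
short [209 238  14   6  53] [ 0.5715 -0.2298  0.0714] [ 571.5 -230.3] [ 4.1 27. ] 8.1
```

View pics/c1.png

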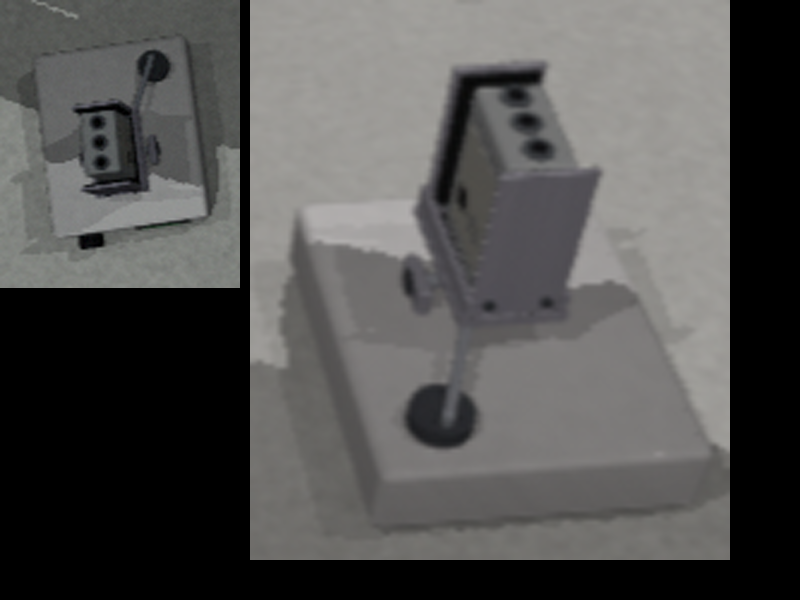

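View pics/c2.png

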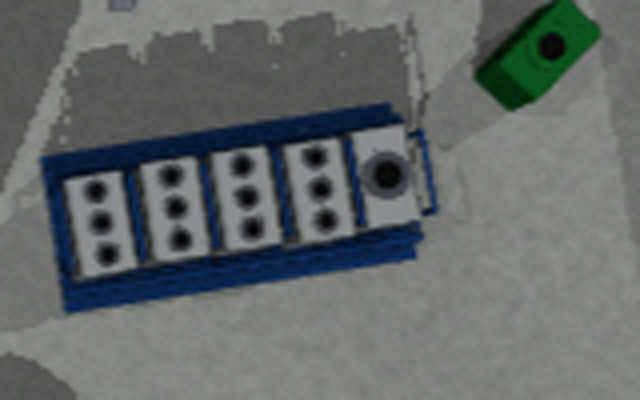

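The crop shows a plain white short pack with one large septum at the rack's end (447,243 in the full image), so it is the right one. The cradle has a rod with a black disc beside it (228,207). I'll check that rod's height and work out the first move.

```bash
cat >> h.py <<'E'
def plan(x,y,z,yaw_deg,cur=None):
    """rows: rotation units about tool z, then shift units in tool axes after rotation; cur=(x,y,z,yaw)"""
    if cur is None:
        s=arm.state();cur=[*s["tool_pos"],np.degrees(s["tcp_rot"][2])]
    dy=(yaw_deg-cur[3]+180)%360-180
    a=np.radians(yaw_deg);d=np.array([x,y,z])-cur[:3]
    u=np.array([d[0]*np.cos(a)+d[1]*np.sin(a), d[0]*np.sin(a)-d[1]*np.cos(a), -d[2]])/.04
    print("rot",round(-dy/6,3),"shift",u.round(3))
def tilt():
    s=arm.state();from_=s["tcp_rot"];print("pos",s["tool_pos"].round(4),"rpy deg",np.degrees(from_).round(2),"gap",round(s["finger_gap"],4),"f",s["ft_force"].round(1),"t",round(s["t"],2))
E
python3 - <<'E'
from h import *
for n,pts in(("top",((228,207),(222,222),(225,240),(230,240),(311,188),(344,319))),("scene",((437,285),(440,270),(430,250),(331,297),(301,206)))):
    W=cloud(n,np.load(n+"0.npz")["d"].astype(float))
    for u,v in pts: print(n,u,v,W[v,u].round(3))
W=cloud("top",np.load("top0.npz")["d"].astype(float))
for lo in np.arange(.06,.2,.02):
    m=(W[...,2]>lo)&(W[...,2]<lo+.02);m[:, :150]=0;m[:,265:]=0;m[:150]=0;m[300:]=0
    w=W[m]; print(round(lo,2),w[:,:2].min(0).round(3),w[:,:2].max(0).round(3))
c=vision.calibration("wrist")["camera_from_world"];print("cam",-c[:3,:3].T@c[:3,3])
plan(.569,.238,.30,187)
E
```

```text
top 228 207 [0.659 0.206 0.058]
top 222 222 [0.621 0.218 0.073]
top 225 240 [0.579 0.215 0.048]
top 230 240 [0.578 0.202 0.057]
top 311 188 [0.7   0.001 0.066]
top 344 319 [ 0.379 -0.073  0.015]
scene 437 285 [0.664 0.203 0.055]
scene 440 270 [0.633 0.212 0.062]
scene 430 250 [0.578 0.201 0.062]
scene 331 297 [0.706 0.006 0.065]
scene 301 206 [ 0.386 -0.071  0.012]
0.06 [0.525 0.19 ] [0.673 0.279]
0.08 [0.526 0.21 ] [0.612 0.262]
0.1 [0.527 0.213] [0.613 0.254]
0.12 [0.527 0.212] [0.612 0.256]
0.14 [0.528 0.212] [0.612 0.265]
0.16 [0.527 0.213] [0.613 0.266]Traceback (most recent call last):
  File "<stdin>", line 8, in <module>
    return umr_minimum(a, axis, None, out, keepdims, initial, where)
ValueError: zero-size array to reduction operation minimum which has no identity
```

Run:
```python
from h import *
c=vision.calibration("wrist")["camera_from_world"];print("cam",-c[:3,:3].T@c[:3,3])
plan(.51,.235,.30,187)
```

```text
cam [0.14326379 0.58680875 0.3823993 ]
rot -4.564 shift [-6.479 -9.031 -2.058]
```

Request:
carry_out(
  commands=[
    [[93,0,0,-0.41,0,0,-0.913],[93,0,0,-0.41,0,0,-0.913],[93,0,0,-0.41,0,0,-0.913],[93,0,0,-0.41,0,0,-0.913],[93,0,0,-0.41,0,0,-0.913],[93,-0.568,-0.653,0,0,0,0],[93,-0.568,-0.653,0,0,0,0],[93,-0.568,-0.653,0,0,0,0]],
  ],
)

```text
t: 0.77
tool_pos: [0.2865, 0.4924, 0.3005]
tcp_rot: [-3.141, -0.0, -3.017]
ft_force: [0.9, 0.2, -0.0]
finger_gap: 0.093
grip_force: 0.0
```

Request:
carry_out(
  commands=[
    [[93,-0.568,-0.653,0,0,0,0],[93,-0.568,-0.653,0,0,0,0],[93,-0.568,-0.653,0,0,0,0],[93,-0.568,-0.653,0,0,0,0],[93,-0.568,-0.653,0,0,0,0],[93,-0.568,-0.653,0,0,0,0],[93,-0.568,-0.653,0,0,0,0],[93,-0.568,-0.653,0,0,0,0]],
  ],
)

```text
t: 1.43
tool_pos: [0.4929, 0.3063, 0.3002]
tcp_rot: [-3.141, -0.001, -3.019]
ft_force: [0.4, 0.4, 0.1]
finger_gap: 0.0931
grip_force: 0.0
```

Request:
carry_out(
  commands=[
    [[93,-0.568,-0.653,0,0,0,0],[93,-0.568,-0.653,0,0,0,0],[93,-0.568,-0.653,0,0,0,0],[93,0,0,0,0,0,0],[93,0,0,0,0,0,0],[93,0,0,0,0,0,0]],
  ],
)

```text
t: 1.93
tool_pos: [0.5689, 0.2384, 0.3]
tcp_rot: [3.141, -0.001, -3.02]
ft_force: [-0.1, 0.2, -0.3]
finger_gap: 0.0931
grip_force: 0.0
```

```bash
cat >> h.py <<'E'
def wrist(tag=None):
    c=vision.calibration("wrist");p,d=vision.get_image("wrist");f=240/np.tan(np.radians(c["vertical_fov"]/2))
    v,u=np.mgrid[:480,:640];x,y=u-c["cx"],v-c["cy"];r=np.hypot(x,y)+1e-9;k=np.tan(r/f)/r
    P=np.stack([x*k,y*k,np.ones_like(x)],-1)*d[...,None].astype(float)
    T=np.linalg.inv(c["camera_from_world"]);W=P@T[:3,:3].T+T[:3,3];W[d==0]=np.nan
    if tag: cv2.imwrite(f"pics/{tag}.png",p[:,:,::-1]);np.savez(tag+".npz",p=p,W=W)
    return p,W
def rects(W,lo,hi,box,mina=60,mask=None):
    m=(W[...,2]>lo)&(W[...,2]<hi)&(W[...,0]>box[0])&(W[...,0]<box[1])&(W[...,1]>box[2])&(W[...,1]<box[3])
    if mask is not None:m&=mask
    n,l,st,ce=cv2.connectedComponentsWithStats(m.astype(np.uint8))
    for k in range(1,n):
        if st[k,4]>mina:
            w=W[l==k];r=cv2.minAreaRect((w[:,:2]*1000).astype(np.float32))
            print(st[k].tolist(),'z',np.median(w[:,2]).round(4),'c',np.round(r[0],1),'sz',np.round(r[1],1),'a',round(r[2],1))
E
python3 - <<'E'
from h import *
p,W=wrist("w1")
rects(W,.150,.175,(.48,.66,.15,.33))
print('housing');rects(W,.04,.054,(.45,.72,.1,.36),400)
E
```

```text
[295, 185, 56, 9, 430] z 0.1599 c [530.5 235.3] sz [ 6.2 45.3] a 7.1
[296, 201, 53, 81, 3234] z 0.1588 c [575.4 240.3] sz [69.1 45.8] a 7.1
housing
[252, 146, 141, 159, 14809] z 0.0465 c [587.3 242.1] sz [190.2 160.9] a 7.1
```

View pics/w1.png

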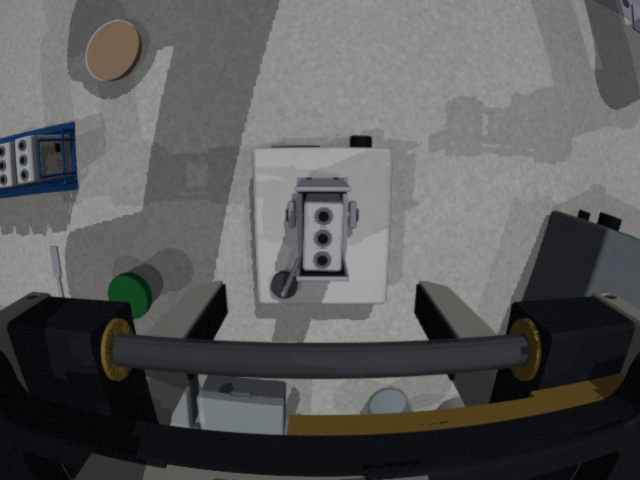

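The wrist view shows the cradle at (323,230) with the pack's septa centred at column 323, and the space beside its wide sides is free. The pack sits about 2 mm toward the far cheek. Next I descend and grip.

Request:
carry_out(
  commands=[
    [[93,-0.044,0.027,0.7,0,0,0],[93,0,0,0.7,0,0,0],[93,0,0,0.7,0,0,0],[93,0,0,0.7,0,0,0],[93,0,0,0.7,0,0,0],[93,0,0,0.7,0,0,0],[93,0,0,0.3,0,0,0],[93,0,0,0.125,0,0,0]],
  ],
)

```text
t: 2.65
tool_pos: [0.5683, 0.2401, 0.1128]
tcp_rot: [-3.141, -0.005, -3.018]
ft_force: [-0.8, 0.4, -0.0]
finger_gap: 0.0929
grip_force: 0.0
```

Request:
carry_out(
  commands=[
    [[93,0,0,0,0,0,0],[70,0,0,0,0,0,0],[60,0,0,0,0,0,0],[50,0,0,0,0,0,0],[42,0,0,0,0,0,0],[36,0,0,0,0,0,0],[30,0,0,0,0,0,0],[30,0,0,0,0,0,0]],
  ],
  grip_force=20,
)

```text
t: 3.32
tool_pos: [0.571, 0.2395, 0.1159]
tcp_rot: [3.142, 0.0, -3.019]
ft_force: [0.5, 0.8, -0.1]
finger_gap: 0.0513
grip_force: 0.0
```

Request:
carry_out(
  commands=[
    [[30,0,0,0,0,0,0],[30,0,0,0,0,0,0],[30,0,0,0,0,0,0],[30,0,0,0,0,0,0],[30,0,0,0,0,0,0],[30,0,0,0,0,0,0]],
  ],
)

```text
t: 3.82
tool_pos: [0.5708, 0.2396, 0.1156]
tcp_rot: [3.142, -0.0, -3.019]
ft_force: [-0.2, 0.3, 0.1]
finger_gap: 0.0341
grip_force: 19.9
```

Request:
carry_out(
  commands=[
    [[30,0,0,-0.1,0,0,0],[30,0,0,-0.2,0,0,0],[30,0,0,-0.4,0,0,0],[30,0,0,-0.4,0,0,0],[30,0,0,-0.4,0,0,0],[30,0,0,-0.4,0,0,0],[30,0,0,-0.4,0,0,0],[30,0,0,-0.2,0,0,0]],
  ],
)

```text
t: 4.48
tool_pos: [0.5719, 0.2398, 0.219]
tcp_rot: [3.141, 0.004, -3.019]
ft_force: [0.2, 0.2, -1.4]
finger_gap: 0.0339
grip_force: 19.8
```

Request:
carry_out(
  commands=[
    [[30,0.05,-0.3,0,0,0,0],[30,0.14,-0.65,0,0,0,0],[30,0.14,-0.65,0,0,0,0],[30,0.14,-0.65,0,0,0,0],[30,0.14,-0.65,0,0,0,0],[30,0.1,-0.65,0,0,0,0],[30,0.06,-0.5,0,0,0,0],[30,0,0,0,0,0,0]],
  ],
)

```text
t: 5.15
tool_pos: [0.5593, 0.0705, 0.2145]
tcp_rot: [-3.14, -0.002, -3.023]
ft_force: [0.3, -0.9, -1.6]
finger_gap: 0.0339
grip_force: 19.8
```

Request:
carry_out(
  commands=[
    [[30,0,0,0.3,0,0,0],[30,0,0,0.6,0,0,0],[30,0,0,0.7,0,0,0],[30,0,0,0.7,0,0,0],[30,0,0,0.7,0,0,0],[30,0,0,0.5,0,0,0],[30,0,0,0.3,0,0,0],[30,0,0,0,0,0,0]],
  ],
)

```text
t: 5.82
tool_pos: [0.5567, 0.0755, 0.0591]
tcp_rot: [3.141, -0.007, -3.019]
ft_force: [0.0, -0.6, -2.3]
finger_gap: 0.034
grip_force: 19.8
```

Request:
carry_out(
  commands=[
    [[30,0,0,0,0,0,0],[30,0,0,0.2,0,0,0],[30,0,0,0.1,0,0,0],[30,0,0,0.06,0,0,0],[30,0,0,0.05,0,0,0],[30,0,0,0.04,0,0,0],[30,0,0,0.02,0,0,0],[30,0,0,0,0,0,0]],
  ],
)

```text
t: 6.48
tool_pos: [0.5601, 0.075, 0.0448]
tcp_rot: [-3.142, 0.0, -3.019]
ft_force: [1.1, 0.1, -1.0]
finger_gap: 0.0339
grip_force: 19.8
```

Request:
carry_out(
  commands=[
    [[30,0,0,0.01,0,0,0],[30,0,0,0.01,0,0,0],[30,0,0,0,0,0,0]],
  ],
)

```text
t: 6.73
tool_pos: [0.5601, 0.075, 0.0441]
tcp_rot: [-3.142, 0.0, -3.019]
ft_force: [-0.0, 0.1, -1.6]
finger_gap: 0.0342
grip_force: 19.8
```

Request:
carry_out(
  commands=[
    [[30,0,0,0.01,0,0,0],[30,0,0,0.01,0,0,0],[30,0,0,0,0,0,0],[30,0,0,0,0,0,0]],
  ],
)

```text
t: 7.07
tool_pos: [0.5603, 0.075, 0.0435]
tcp_rot: [-3.142, 0.0, -3.019]
ft_force: [-1.0, 1.1, 1.4]
finger_gap: 0.034
grip_force: 19.9
```

Request:
carry_out(
  commands=[
    [[50,0,0,0,0,0,0],[93,0,0,0,0,0,0],[93,0,0,0,0,0,0],[93,0,0,0,0,0,0],[93,0,0,-0.3,0,0,0],[93,0,0,-0.8,0,0,0],[93,0,0,-0.9,0,0,0],[93,0,0,-0.9,0,0,0]],
  ],
)

```text
t: 7.73
tool_pos: [0.5593, 0.075, 0.1608]
tcp_rot: [3.141, -0.001, -3.019]
ft_force: [0.5, -0.4, 0.8]
finger_gap: 0.0828
grip_force: 0.0
```

Request:
carry_out(
  commands=[
    [[93,0,0,-0.7,0,0,0.9],[93,0,0,-0.6,0,0,1],[93,0,0,-0.5,0,0,1],[93,0,0,-0.4,0,0,1],[93,0,0,-0.3,0,0,1],[93,0,0,0,0,0,1],[93,0,0,0,0,0,1],[93,0,0,0,0,0,1]],
  ],
)

```text
t: 8.4
tool_pos: [0.5602, 0.075, 0.2608]
tcp_rot: [3.14, 0.001, 2.431]
ft_force: [0.1, 0.8, -0.2]
finger_gap: 0.0928
grip_force: 0.0
```

Request:
carry_out(
  commands=[
    [[93,0,0,0,0,0,1],[93,0,0,0,0,0,1],[93,0,0,0,0,0,1],[93,0,0,0,0,0,1],[93,0,0,0,0,0,1],[93,0,0,0,0,0,1],[93,0,0,0,0,0,1],[93,0,0,0,0,0,0]],
  ],
)

```text
t: 9.07
tool_pos: [0.5601, 0.075, 0.2603]
tcp_rot: [3.141, 0.0, 1.699]
ft_force: [-0.1, 0.7, -0.3]
finger_gap: 0.093
grip_force: 0.0
```

Run:
```python
from h import *
tilt();plan(.556,-.320,.26,97.6)
```

```text
pos [0.5601 0.075  0.2603] rpy deg [179.95   0.    97.32] gap 0.093 f [-0.1  0.7 -0.3] t 9.07
rot -0.046 shift [-9.776e+00 -1.407e+00  6.000e-03]
```

Request:
carry_out(
  commands=[
    [[93,-0.815,-0.117,0,0,0,-0.046],[93,-0.815,-0.117,0,0,0,0],[93,-0.815,-0.117,0,0,0,0],[93,-0.815,-0.117,0,0,0,0],[93,-0.815,-0.117,0,0,0,0],[93,-0.815,-0.117,0,0,0,0],[93,-0.815,-0.117,0,0,0,0],[93,-0.815,-0.117,0,0,0,0]],
  ],
)

```text
t: 9.73
tool_pos: [0.5583, -0.1901, 0.2601]
tcp_rot: [3.141, 0.0, 1.712]
ft_force: [0.8, 0.6, 0.2]
finger_gap: 0.093
grip_force: 0.0
```

Request:
carry_out(
  commands=[
    [[93,-0.815,-0.117,0,0,0,0],[93,-0.815,-0.117,0,0,0,0],[93,-0.815,-0.117,0,0,0,0],[93,-0.815,-0.117,0,0,0,0],[93,0,0,0,0,0,0],[93,0,0,0,0,0,0],[93,0,0,0,0,0,0],[93,0,0,0,0,0,0]],
  ],
)

```text
t: 10.4
tool_pos: [0.5582, -0.3191, 0.2596]
tcp_rot: [3.141, -0.0, 1.711]
ft_force: [0.6, -0.5, 0.4]
finger_gap: 0.0933
grip_force: 0.0
```

Run:
```python
from h import *
tilt()
p,W=wrist("w2")
q=p.astype(int);g=(q.max(2)-q.min(2)<35)
print('tall');rects(W,.083,.1,(.45,.65,-.42,-.05),100,g)
print('short');rects(W,.064,.083,(.45,.65,-.42,-.28),100,g)
b=(q[...,2]-q[...,0]>40)
print('blue');rects(W,.0,.04,(.45,.68,-.42,-.05),60,b)
```

```text
pos [ 0.5582 -0.3191  0.2596] rpy deg [ 1.7998e+02 -1.0000e-02  9.8020e+01] gap 0.0933 f [ 0.6 -0.5  0.4] t 10.4
tall
[282, 21, 68, 38, 2374] z 0.0917 c [ 528.9 -146.4] sz [59.8 37.6] a 10.1
[284, 67, 68, 40, 2518] z 0.0917 c [ 537.3 -191.5] sz [59.9 35.3] a 7.2
[283, 114, 68, 39, 2475] z 0.0918 c [ 542.4 -234.1] sz [60.3 34.3] a 7.5
[281, 162, 67, 38, 2447] z 0.0919 c [ 546.3 -277. ] sz [59.9 33.7] a 8.0
short
[286, 206, 63, 36, 2137] z 0.074 c [ 554.6 -319.4] sz [60.7 36. ] a 9.5
blue
[273, 36, 90, 204, 4258] z 0.0044 c [ 542.1 -234.4] sz [ 99.7 223.7] a 7.6
```

View pics/w2.png

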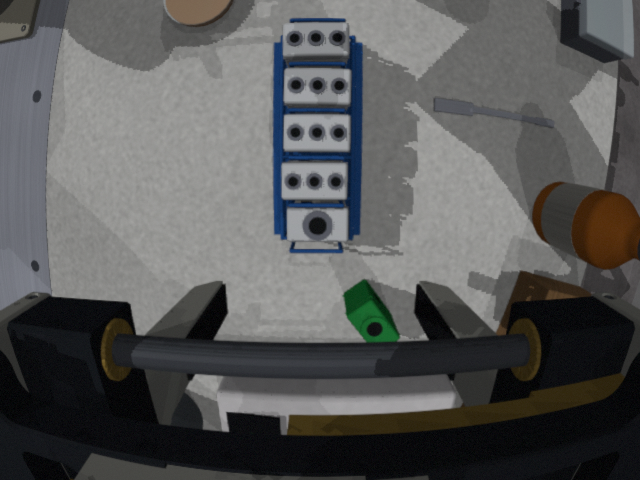

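The wrist view confirms the short pack at (317,225) in the end lane, with the finger corridors at both ends free. The green look-alike is at (370,313), clear of the reach.

Request:
carry_out(
  commands=[
    [[93,0,-0.083,0.5,0,0,0],[93,0,0,0.9,0,0,0],[93,0,0,0.9,0,0,0],[93,0,0,0.9,0,0,0],[93,0,0,0.9,0,0,0],[93,0,0,0.7,0,0,0],[93,0,0,0.365,0,0,0],[93,0,0,0,0,0,0]],
  ],
)

```text
t: 11.12
tool_pos: [0.5523, -0.3179, 0.0484]
tcp_rot: [-3.136, -0.005, 1.71]
ft_force: [-1.3, 1.1, -0.9]
finger_gap: 0.0931
grip_force: 0.0
```

Request:
carry_out(
  commands=[
    [[93,0,0,0,0,0,0],[80,0,0,0.2,0,0,0],[74,0,0,0,0,0,0],[68,0,0,0,0,0,0],[64,0,0,0,0,0,0],[56,0,0,0,0,0,0],[56,0,0,0,0,0,0],[56,0,0,0,0,0,0]],
  ],
  grip_force=20,
)

```text
t: 11.78
tool_pos: [0.5551, -0.321, 0.0454]
tcp_rot: [3.141, 0.001, 1.708]
ft_force: [-0.6, -0.5, 3.2]
finger_gap: 0.0595
grip_force: 20.0
```

Request:
carry_out(
  commands=[
    [[56,0,0,0,0,0,0],[56,0,0,-0.1,0,0,0],[56,0,0,-0.2,0,0,0],[56,0,0,-0.4,0,0,0],[56,0,0,-0.6,0,0,0],[56,0,0,-0.8,0,0,0],[56,0,0,-0.8,0,0,0],[56,0,0,-0.6,0,0,0]],
  ],
)

```text
t: 12.45
tool_pos: [0.5549, -0.3209, 0.1879]
tcp_rot: [3.14, 0.001, 1.708]
ft_force: [0.0, 0.3, -0.4]
finger_gap: 0.0598
grip_force: 20.0
```

Run:
```python
from h import *
tilt();plan(.54,-.03,.185,97.8)
```

```text
pos [ 0.5549 -0.3209  0.1879] rpy deg [1.7992e+02 7.0000e-02 9.7880e+01] gap 0.0598 f [ 0.   0.3 -0.4] t 12.45
rot 0.014 shift [7.255 0.617 0.072]
```

Request:
carry_out(
  commands=[
    [[56,0.4,0.06,0,0,0,0],[56,0.8,0.062,0,0,0,0],[56,0.8,0.062,0,0,0,0],[56,0.8,0.062,0,0,0,0],[56,0.8,0.062,0,0,0,0],[56,0.8,0.062,0,0,0,0],[56,0.8,0.062,0,0,0,0],[56,0.8,0.062,0,0,0,0]],
  ],
)

```text
t: 13.12
tool_pos: [0.5402, -0.0781, 0.1838]
tcp_rot: [-3.14, -0.001, 1.708]
ft_force: [0.2, -0.2, -1.7]
finger_gap: 0.0599
grip_force: 20.0
```

Request:
carry_out(
  commands=[
    [[56,0.8,0.062,0,0,0,0],[56,0.455,0.062,0,0,0,0],[56,0,0,0.5,0,0,0],[56,0,0,0.8,0,0,0],[56,0,0,0.8,0,0,0],[56,0,0,0.5,0,0,0],[56,0,0,0.3,0,0,0],[56,0,0,0,0,0,0]],
  ],
)

```text
t: 13.78
tool_pos: [0.5362, -0.029, 0.0649]
tcp_rot: [-3.135, -0.002, 1.709]
ft_force: [-0.7, -0.6, -2.6]
finger_gap: 0.06
grip_force: 20.0
```

Request:
carry_out(
  commands=[
    [[56,0,0,0,0,0,0],[56,0,0,0.2,0,0,0],[56,0,0,0.1,0,0,0],[56,0,0,0,0,0,0],[56,0,0,0,0,0,0]],
  ],
)

```text
t: 14.2
tool_pos: [0.5396, -0.0299, 0.0571]
tcp_rot: [3.141, 0.0, 1.708]
ft_force: [-0.5, 0.1, -1.5]
finger_gap: 0.0601
grip_force: 20.0
```

Request:
carry_out(
  commands=[
    [[56,0,0,0.15,0,0,0],[56,0,0,0.1,0,0,0],[56,0,0,0.07,0,0,0],[56,0,0,0.04,0,0,0],[56,0,0,0.02,0,0,0],[56,0,0,0,0,0,0]],
  ],
)

```text
t: 14.7
tool_pos: [0.5391, -0.0298, 0.0411]
tcp_rot: [-3.141, -0.0, 1.708]
ft_force: [0.7, -0.6, -2.3]
finger_gap: 0.0598
grip_force: 20.0
```

Request:
carry_out(
  commands=[
    [[56,0,0,0.01,0,0,0],[56,0,0,0.01,0,0,0],[56,0,0,0.01,0,0,0],[56,0,0,0,0,0,0],[56,0,0,0,0,0,0]],
  ],
)

```text
t: 15.12
tool_pos: [0.5395, -0.0298, 0.0405]
tcp_rot: [3.141, 0.0, 1.708]
ft_force: [0.6, 0.3, -0.5]
finger_gap: 0.06
grip_force: 20.0
```

Request:
carry_out(
  commands=[
    [[56,0,0,0.015,0,0,0],[70,0,0,0,0,0,0],[93,0,0,0,0,0,0],[93,0,0,0,0,0,0],[93,0,0,0,0,0,0],[93,0,0,-0.3,0,0,0],[93,0,0,-0.8,0,0,0],[93,0,0,-0.8,0,0,0]],
  ],
)

```text
t: 15.78
tool_pos: [0.5377, -0.0296, 0.1155]
tcp_rot: [-3.138, -0.001, 1.708]
ft_force: [1.7, -0.5, 0.7]
finger_gap: 0.0925
grip_force: 0.0
```

Request:
carry_out(
  commands=[
    [[93,0,0,-0.8,0,0,-0.5],[93,0,0,-0.6,0,0,-1],[93,0,0,-0.6,0,0,-1],[93,0,0,0,0,0,-1],[93,0,0,0,0,0,-1],[93,0,0,0,0,0,-1],[93,0,0,0,0,0,-1],[93,0,0,0,0,0,-1]],
  ],
)

```text
t: 16.45
tool_pos: [0.5394, -0.0298, 0.1967]
tcp_rot: [3.141, 0.001, 2.499]
ft_force: [-0.4, 0.1, -0.1]
finger_gap: 0.0929
grip_force: 0.0
```

Request:
carry_out(
  commands=[
    [[93,0,0,0,0,0,-1],[93,0,0,0,0,0,-1],[93,0,0,0,0,0,-1],[93,0,0,0,0,0,-1],[93,0,0,0,0,0,-1],[93,0,0,0,0,0,-1],[93,0,0,0,0,0,-1],[93,0,0,0,0,0,-0.5]],
  ],
)

```text
t: 17.12
tool_pos: [0.5394, -0.0298, 0.1967]
tcp_rot: [-3.141, 0.001, -2.998]
ft_force: [0.2, -0.2, -0.2]
finger_gap: 0.093
grip_force: 0.0
```

Run:
```python
from h import *
tilt()
p,W=wrist("w3")
q=p.astype(int);g=(q.max(2)-q.min(2)<35)
print('tall');rects(W,.076,.1,(.45,.66,-.1,.15),100,g)
print('short');rects(W,.055,.079,(.45,.65,-.1,.03),100,g)
```

```text
pos [ 0.5394 -0.0298  0.1967] rpy deg [-1.7999e+02  4.0000e-02 -1.7177e+02] gap 0.093 f [ 0.2 -0.2 -0.2] t 17.12
tall
[421, 248, 45, 49, 1556] z 0.0864 c [549.7  73.5] sz [38.8 34.9] a 5.7
short
[301, 199, 43, 74, 3032] z 0.0688 c [538.6 -29.1] sz [60.3 34.2] a 7.9
```

Request:
carry_out(
  commands=[
    [[93,0.01,0.012,0.4,0,0,0.055],[93,0,0,0.8,0,0,0],[93,0,0,0.9,0,0,0],[93,0,0,0.9,0,0,0],[93,0,0,0.7,0,0,0],[93,0,0,0.4,0,0,0],[93,0,0,0.17,0,0,0],[80,0,0,0,0,0,0]],
  ],
)

```text
t: 17.83
tool_pos: [0.5376, -0.0292, 0.0235]
tcp_rot: [3.141, -0.003, -3.011]
ft_force: [0.0, 0.3, -0.2]
finger_gap: 0.0898
grip_force: 0.0
```

Request:
carry_out(
  commands=[
    [[70,0,0,0,0,0,0],[60,0,0,0,0,0,0],[50,0,0,0,0,0,0],[42,0,0,0,0,0,0],[36,0,0,0,0,0,0],[30,0,0,0,0,0,0],[30,0,0,0,0,0,0],[30,0,0,0,0,0,0]],
  ],
  grip_force=20,
)

```text
t: 18.5
tool_pos: [0.5389, -0.0294, 0.0249]
tcp_rot: [-3.142, 0.0, -3.01]
ft_force: [0.3, 0.1, 0.0]
finger_gap: 0.0375
grip_force: 0.0
```

Request:
carry_out(
  commands=[
    [[30,0,0,0,0,0,0],[30,0,0,0,0,0,0],[30,0,0,0,0,0,0],[30,0,0,0,0,0,0]],
  ],
)

```text
t: 18.83
tool_pos: [0.5389, -0.0294, 0.0248]
tcp_rot: [3.142, -0.0, -3.01]
ft_force: [-0.2, 0.8, 0.4]
finger_gap: 0.0334
grip_force: 20.0
```

Request:
carry_out(
  commands=[
    [[30,0,0,-0.1,0,0,0],[30,0,0,-0.3,0,0,0],[30,0,0,-0.6,0,0,0],[30,0,0,-0.8,0,0,0],[30,0,0,-0.8,0,0,0],[30,0,0,-0.8,0,0,0],[30,0,0,-0.7,0,0,0.067],[30,0,0,-0.4,0,0,0]],
  ],
)

```text
t: 19.5
tool_pos: [0.5403, -0.0296, 0.2102]
tcp_rot: [-3.14, 0.005, -3.017]
ft_force: [0.5, 1.1, -1.6]
finger_gap: 0.034
grip_force: 20.0
```

Run:
```python
from h import *
tilt();plan(.5685,.2395,.205,187.1)
```

```text
pos [ 0.5403 -0.0296  0.2102] rpy deg [-179.91    0.31 -172.87] gap 0.034 f [ 0.5  1.1 -1.6] t 19.5
rot 0.005 shift [-1.531  6.588  0.13 ]
```

Request:
carry_out(
  commands=[
    [[30,-0.15,0.4,0,0,0,0],[30,-0.17,0.75,0,0,0,0],[30,-0.17,0.75,0,0,0,0],[30,-0.17,0.75,0,0,0,0],[30,-0.17,0.75,0,0,0,0],[30,-0.17,0.75,0,0,0,0],[30,-0.17,0.75,0,0,0,0],[30,-0.17,0.75,0,0,0,0]],
  ],
)

```text
t: 20.17
tool_pos: [0.5638, 0.2031, 0.2059]
tcp_rot: [3.142, 0.001, -3.017]
ft_force: [0.7, -0.3, -1.0]
finger_gap: 0.0339
grip_force: 20.0
```

Request:
carry_out(
  commands=[
    [[30,-0.17,0.6,0,0,0,0],[30,-0.05,0.338,0,0,0,0],[30,0,0,0,0,0,0],[30,0,0,0,0,0,0],[30,0,0,0,0,0,0],[30,0,0,0,0,0,0],[30,0,0,0,0,0,0]],
  ],
)

```text
t: 20.75
tool_pos: [0.5682, 0.2386, 0.2051]
tcp_rot: [-3.141, 0.0, -3.018]
ft_force: [0.1, -0.6, -1.8]
finger_gap: 0.0342
grip_force: 20.0
```

Run:
```python
from h import *
tilt();plan(.5685,.2395,.0973,187.1)
p,W=wrist("w4")
rects(W,.24,.27,(.48,.66,.15,.33));print();rects(W,.15,.17,(.48,.66,.15,.33))
```

```text
pos [0.5682 0.2386 0.2051] rpy deg [-1.7999e+02  1.0000e-02 -1.7294e+02] gap 0.0342 f [ 0.1 -0.6 -1.8] t 20.75
rot -0.006 shift [-0.011  0.02   2.694]
[243, 262, 157, 81, 9017] z 0.2489 c [553. 237.] sz [29.9 60.7] a 7.8
[264, 378, 10, 19, 102] z 0.2646 c [575.3 221.7] sz [8.6 1.9] a 12.0
[279, 378, 84, 29, 2225] z 0.2487 c [589.6 241.3] sz [17.1 34.1] a 9.9
[368, 378, 10, 19, 104] z 0.2646 c [570.9 257. ] sz [9.  2.1] a 6.9

[283, 200, 81, 13, 885] z 0.16 c [530.4 235.3] sz [ 6.3 46. ] a 6.7
```

View pics/w4.png

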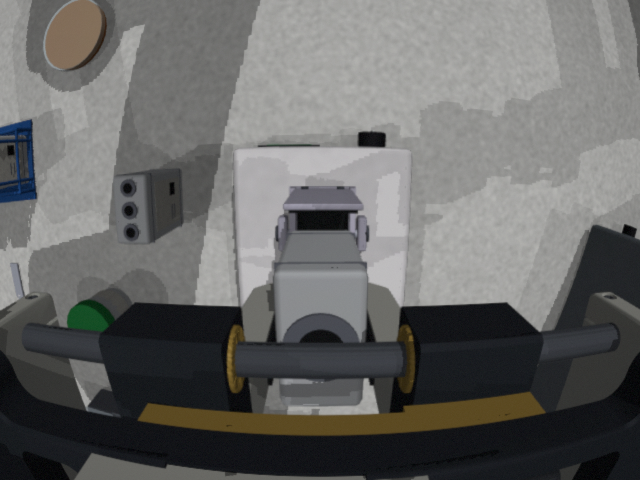

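The wrist view shows the short pack held upright over the cradle (pack top at 320,330, near cheek at 322,195). It is centred to within 1 mm, so I lower it.

Request:
carry_out(
  commands=[
    [[30,-0.005,0.02,0.3,0,0,0],[30,0,0,0.5,0,0,0],[30,0,0,0.5,0,0,0],[30,0,0,0.5,0,0,0],[30,0,0,0.4,0,0,0],[30,0,0,0.2,0,0,0],[30,0,0,0,0,0,0],[30,0,0,0,0,0,0]],
  ],
)

```text
t: 21.47
tool_pos: [0.5678, 0.2404, 0.1085]
tcp_rot: [-3.141, -0.001, -3.017]
ft_force: [-0.1, -0.2, -1.0]
finger_gap: 0.0338
grip_force: 20.0
```

Request:
carry_out(
  commands=[
    [[30,0,0,0.12,0,0,0],[30,0,0,0.08,0,0,0],[30,0,0,0.05,0,0,0],[30,0,0,0.03,0,0,0],[30,0,0,0.01,0,0,0],[30,0,0,0,0,0,0],[30,0,0,0,0,0,0]],
  ],
)

```text
t: 22.05
tool_pos: [0.5682, 0.2408, 0.0975]
tcp_rot: [3.142, 0.0, -3.017]
ft_force: [0.3, -0.5, -1.4]
finger_gap: 0.0341
grip_force: 20.0
```

Request:
carry_out(
  commands=[
    [[30,0,0,0.01,0,0,0],[30,0,0,0,0,0,0],[30,0,0,0,0,0,0]],
  ],
)

```text
t: 22.3
tool_pos: [0.5681, 0.2407, 0.0969]
tcp_rot: [3.142, 0.0, -3.017]
ft_force: [-0.2, -0.3, -2.3]
finger_gap: 0.0339
grip_force: 20.0
```

Request:
carry_out(
  commands=[
    [[30,0,-0.02,0.01,0,0,0],[30,0,0,0.01,0,0,0],[30,0,0,0,0,0,0],[30,0,0,0,0,0,0]],
  ],
)

```text
t: 22.63
tool_pos: [0.5684, 0.2403, 0.0969]
tcp_rot: [3.141, 0.001, -3.017]
ft_force: [-2.6, 2.6, 6.3]
finger_gap: 0.0342
grip_force: 20.0
```

Request:
carry_out(
  commands=[
    [[30,0,0,0.01,0,0,0],[30,0,0,0,0,0,0],[30,0,0,0,0,0,0]],
  ],
)

```text
t: 22.88
tool_pos: [0.5684, 0.2403, 0.0969]
tcp_rot: [3.141, 0.001, -3.017]
ft_force: [-4.1, 1.4, 8.4]
finger_gap: 0.0338
grip_force: 20.0
```

Request:
carry_out(
  commands=[
    [[36,0,0,-0.01,0,0,0],[50,0,0,0,0,0,0],[93,0,0,0,0,0,0],[93,0,0,0,0,0,0],[93,0,0,0,0,0,0],[93,0,0,-0.3,0,0,0],[93,0,0,-0.8,0,0,0],[93,0,0,-0.8,0,0,0]],
  ],
)

```text
t: 23.55
tool_pos: [0.5668, 0.2394, 0.1716]
tcp_rot: [-3.141, -0.004, -3.017]
ft_force: [0.8, 0.3, 0.9]
finger_gap: 0.078
grip_force: 0.0
```

Request:
carry_out(
  commands=[
    [[93,0,0,-0.8,0,0,0],[93,0,0,-0.8,0,0,0],[93,0,0,-0.8,0,0,0],[93,0,0,-0.4,0,0,0],[93,0,0,0,0,0,0],[93,0,0,0,0,0,0]],
  ],
)

```text
t: 24.05
tool_pos: [0.5689, 0.2401, 0.2859]
tcp_rot: [3.141, 0.003, -3.017]
ft_force: [-0.8, -0.1, -1.0]
finger_gap: 0.0929
grip_force: 0.0
```

Run:
```python
from h import *
tilt()
p,W=wrist("w5")
print("cheeks");rects(W,.152,.175,(.48,.66,.15,.33));print("short");rects(W,.130,.150,(.48,.66,.15,.33))
plan(.5601,.075,.25,97)
```

```text
pos [0.5689 0.2401 0.2859] rpy deg [ 179.97    0.18 -172.85] gap 0.0929 f [-0.8 -0.1 -1. ] t 24.05
cheeks
[292, 186, 58, 9, 498] z 0.16 c [530.5 235.3] sz [ 6.3 44.8] a 6.9
[293, 276, 55, 10, 525] z 0.1585 c [605.7 244.3] sz [ 6.4 45.4] a 6.5
short
[294, 184, 54, 2, 106] z 0.1417 c [527.7 234.5] sz [ 0.4 44.7] a 7.0
[301, 197, 40, 69, 2684] z 0.1408 c [568.3 240.2] sz [59.7 33.8] a 7.5
[294, 268, 53, 10, 375] z 0.1389 c [604.1 244.2] sz [ 3.8 45.9] a 7.1
rot 15.025 shift [-4.065 -0.701  0.846]
```

View pics/w5.png

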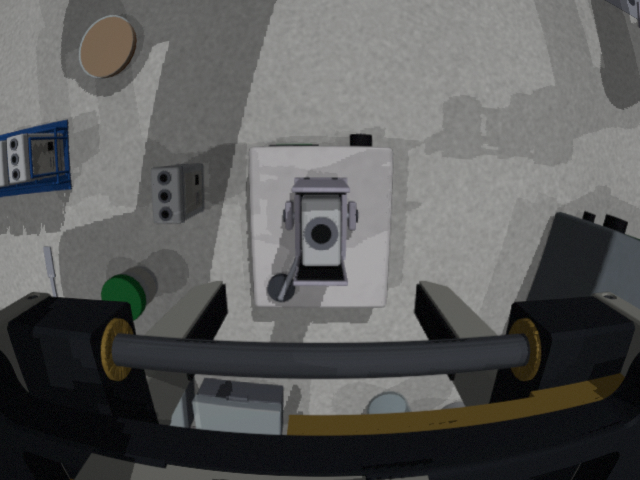

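The view shows the short pack at (321,232) standing straight, centred and fully down between the cheeks. Next is the mixed pack at spot A.

Request:
carry_out(
  commands=[
    [[93,0,0,0,0,0,1],[93,0,0,0,0,0,1],[93,0,0,0,0,0,1],[93,0,0,0,0,0,1],[93,0,0,0,0,0,1],[93,0,0,0,0,0,1],[93,0,0,0,0,0,1],[93,0,0,0,0,0,1]],
  ],
)

```text
t: 24.77
tool_pos: [0.5671, 0.2395, 0.2812]
tcp_rot: [-3.138, -0.002, 2.423]
ft_force: [0.6, 0.6, -0.6]
finger_gap: 0.0927
grip_force: 0.0
```

Request:
carry_out(
  commands=[
    [[93,0,0,0,0,0,1],[93,0,0,0,0,0,1],[93,0,0,0,0,0,1],[93,0,0,0,0,0,1],[93,0,0,0,0,0,1],[93,0,0,0,0,0,1],[93,0,0,0,0,0,1],[93,0,0,0,0,0,0.025]],
  ],
)

```text
t: 25.43
tool_pos: [0.5672, 0.2395, 0.2814]
tcp_rot: [-3.138, 0.001, 1.688]
ft_force: [-0.1, -0.7, -0.0]
finger_gap: 0.0931
grip_force: 0.0
```

Request:
carry_out(
  commands=[
    [[93,-0.813,-0.13,0.17,0,0,0],[93,-0.813,-0.14,0.17,0,0,0],[93,-0.813,-0.14,0.17,0,0,0],[93,-0.813,-0.14,0.17,0,0,0],[93,-0.813,-0.14,0.16,0,0,0],[93,0,0,0,0,0,0],[93,0,0,0,0,0,0],[93,0,0,0,0,0,0]],
  ],
)

```text
t: 26.1
tool_pos: [0.5602, 0.0753, 0.2495]
tcp_rot: [-3.14, -0.001, 1.694]
ft_force: [0.4, -1.0, -0.6]
finger_gap: 0.0932
grip_force: 0.0
```

Run:
```python
from h import *
tilt()
p,W=wrist("w6")
rects(W,.075,.105,(.45,.68,-.0,.15));
```

```text
pos [0.5602 0.0753 0.2495] rpy deg [-1.7991e+02 -3.0000e-02  9.7070e+01] gap 0.0932 f [ 0.4 -1.  -0.6] t 26.1
[289, 208, 67, 40, 2536] z 0.0868 c [560.7  75.1] sz [60.4 35.2] a 5.9
```

Request:
carry_out(
  commands=[
    [[93,0,0.01,0.5,0,0,0],[93,0,0,0.9,0,0,0],[93,0,0,0.9,0,0,0],[93,0,0,0.9,0,0,0],[93,0,0,0.9,0,0,0],[93,0,0,0.7,0,0,0],[93,0,0,0.31,0,0,0],[93,0,0,0,0,0,0]],
  ],
)

```text
t: 26.82
tool_pos: [0.558, 0.0762, 0.0423]
tcp_rot: [-3.135, -0.001, 1.695]
ft_force: [0.1, -0.3, 0.1]
finger_gap: 0.0931
grip_force: 0.0
```

Request:
carry_out(
  commands=[
    [[85,0,0,0,0,0,0],[78,0,0,0,0,0,0],[72,0,0,0,0,0,0],[66,0,0,0,0,0,0],[62,0,0,0,0,0,0],[56,0,0,0,0,0,0],[56,0,0,0,0,0,0],[56,0,0,0,0,0,0]],
  ],
  grip_force=20,
)

```text
t: 27.48
tool_pos: [0.5616, 0.0751, 0.0471]
tcp_rot: [3.14, 0.0, 1.693]
ft_force: [-1.6, -0.3, 6.5]
finger_gap: 0.0597
grip_force: 19.9
```

Request:
carry_out(
  commands=[
    [[56,0,0,0,0,0,0],[56,0,0,0,0,0,0],[56,0,0,0,0,0,0]],
  ],
)

```text
t: 27.73
tool_pos: [0.5616, 0.0751, 0.0471]
tcp_rot: [3.14, 0.0, 1.693]
ft_force: [-2.5, -1.0, 6.1]
finger_gap: 0.0599
grip_force: 19.9
```

Request:
carry_out(
  commands=[
    [[56,0,0,-0.1,0,0,0],[56,0,0,-0.2,0,0,0],[56,0,0,-0.4,0,0,0],[56,0,0,-0.7,0,0,0],[56,0,0,-0.8,0,0,0],[56,0,0,-0.8,0,0,-0.1],[56,0,0,-0.6,0,0,0],[56,0,0,-0.3,0,0,0]],
  ],
)

```text
t: 28.4
tool_pos: [0.5627, 0.0753, 0.2069]
tcp_rot: [3.136, 0.0, 1.703]
ft_force: [1.0, 0.0, -0.5]
finger_gap: 0.0601
grip_force: 19.9
```

Run:
```python
from h import *
tilt();plan(.5537,-.3216,.2,97.6)
```

```text
pos [0.5627 0.0753 0.2069] rpy deg [1.7967e+02 3.0000e-02 9.7600e+01] gap 0.0601 f [ 1.   0.  -0.5] t 28.4
rot 0.0 shift [-9.805 -1.535  0.171]
```

Request:
carry_out(
  commands=[
    [[56,-0.4,-0.06,0,0,0,0],[56,-0.8,-0.12,0,0,0,0],[56,-0.8,-0.12,0,0,0,0],[56,-0.8,-0.12,0,0,0,0],[56,-0.8,-0.12,0,0,0,0],[56,-0.8,-0.12,0,0,0,0],[56,-0.8,-0.12,0,0,0,0],[56,-0.8,-0.12,0,0,0,0]],
  ],
)

```text
t: 29.07
tool_pos: [0.5562, -0.1688, 0.2011]
tcp_rot: [-3.14, -0.001, 1.703]
ft_force: [0.5, 0.2, -1.5]
finger_gap: 0.0602
grip_force: 19.9
```

Request:
carry_out(
  commands=[
    [[56,-0.8,-0.12,0,0,0,0],[56,-0.8,-0.12,0,0,0,0],[56,-0.8,-0.12,0,0,0,0],[56,-0.8,-0.12,0,0,0,0],[56,-0.8,-0.12,0,0,0,0],[56,-0.4,-0.06,0,0,0,0],[56,-0.2,-0.03,0,0,0,0],[56,0,0,0,0,0,0]],
  ],
)

```text
t: 29.73
tool_pos: [0.5532, -0.3548, 0.2008]
tcp_rot: [-3.14, -0.001, 1.701]
ft_force: [0.8, -0.6, -1.9]
finger_gap: 0.0601
grip_force: 19.9
```

Request:
carry_out(
  commands=[
    [[56,0,0,0,0,0,0],[56,0,0,0,0,0,0],[56,0,0,0,0,0,0],[56,0,0,0,0,0,0]],
  ],
)

```text
t: 30.07
tool_pos: [0.5544, -0.3522, 0.2022]
tcp_rot: [3.141, -0.0, 1.705]
ft_force: [-0.1, -0.3, -0.9]
finger_gap: 0.0597
grip_force: 19.9
```

Run:
```python
from h import *
tilt();plan(.5537,-.3216,.0535,97.6)
p,W=wrist("w7")
q=p.astype(int)
print("held");rects(W,.2,.3,(.45,.66,-.36,-.27))
print('blue');rects(W,.0,.06,(.45,.68,-.42,-.05),60,q[...,2]-q[...,0]>40)
print('tall');rects(W,.083,.1,(.45,.65,-.42,-.05),100,q.max(2)-q.min(2)<35)
```

```text
pos [ 0.5544 -0.3522  0.2022] rpy deg [179.99  -0.    97.69] gap 0.0597 f [-0.1 -0.3 -0.9] t 30.07
rot 0.014 shift [0.762 0.083 3.719]
held
[73, 264, 495, 87, 21331] z 0.2421 c [ 552.3 -335. ] sz [118.9  38.9] a 7.8
[6, 292, 54, 39, 1236] z 0.293 c [ 474.  -329.8] sz [15.3 13.4] a 38.4
[582, 292, 53, 40, 1271] z 0.293 c [ 625.6 -309.1] sz [13.2 15.1] a 67.7
[32, 352, 40, 53, 1091] z 0.2957 c [ 475.4 -350.1] sz [ 3.8 20.2] a 9.4
[574, 352, 36, 49, 912] z 0.2959 c [ 629.7 -327.6] sz [ 3.6 17.4] a 9.7
[183, 373, 47, 56, 1495] z 0.2898 c [ 521.5 -347.2] sz [ 2.8 26. ] a 6.1
[404, 373, 55, 38, 1529] z 0.2849 c [ 584.7 -341.4] sz [ 2.8 32.6] a 6.3
blue
[273, 0, 103, 224, 8499] z 0.0041 c [ 542.2 -235.6] sz [100.1 221.7] a 7.6
tall
[286, 0, 77, 5, 242] z 0.086 c [ 531.4 -164. ] sz [58.6  3.9] a 6.6
[286, 11, 81, 47, 3382] z 0.0916 c [ 536.7 -190. ] sz [59.6 38. ] a 6.6
[286, 65, 81, 46, 3587] z 0.0917 c [ 542.5 -234.1] sz [59.3 34.6] a 7.8
[283, 121, 82, 46, 3591] z 0.0919 c [ 546.3 -277.1] sz [60.3 33.7] a 7.6
```

View pics/w7.png

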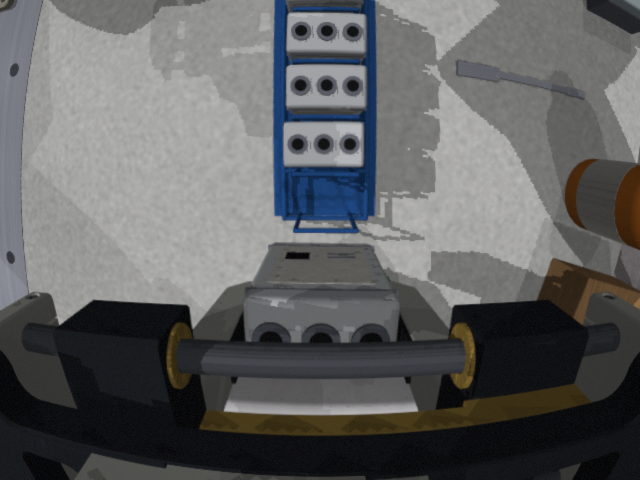

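The view shows the mixed pack held upright (320,320) and still about 31 mm short of the free lane (325,193), because I counted one row too many. I shift back and check before lowering.

Request:
carry_out(
  commands=[
    [[56,0.25,0.03,0,0,0,0.014],[56,0.31,0.03,0,0,0,0],[56,0.2,0.023,0,0,0,0],[56,0,0,0,0,0,0],[56,0,0,0,0,0,0],[56,0,0,0,0,0,0],[56,0,0,0,0,0,0]],
  ],
)

```text
t: 30.7
tool_pos: [0.5533, -0.3232, 0.2021]
tcp_rot: [3.142, 0.0, 1.702]
ft_force: [-1.3, 0.8, -1.4]
finger_gap: 0.0599
grip_force: 19.9
```

Run:
```python
from h import *
tilt();plan(.5537,-.3216,.0526,97.6)
p,W=wrist("w8")
# front (toward +y) face of held pack: its local y position
m=(W[...,2]>.15)&(W[...,2]<.225)&(abs(W[...,0]-.552)<.02)&(abs(W[...,1]+.305)<.02)
w=W[m];print(len(w),np.median(w,0));a=np.polyfit(w[:,0],w[:,1],1);print(np.degrees(np.arctan(a[0])),np.polyval(a,.5537-.0022))
for lo in(.155,.17,.185,.2,.215):
    k=w[(w[:,2]>lo)&(w[:,2]<lo+.015)];print(lo,len(k),np.median(k[:,1]-a[0]*(k[:,0]-.5515)) if len(k) else None)
```

```text
pos [ 0.5533 -0.3232  0.2021] rpy deg [1.800e+02 2.000e-02 9.751e+01] gap 0.0599 f [-1.3  0.8 -1.4] t 30.7
rot -0.015 shift [0.038 0.014 3.737]
3438 [ 0.5518441  -0.30580005  0.20037364]
6.559021840945284 -0.3058147881779317
0.155 408 -0.3060508601487105
0.17 571 -0.305752569129215
0.185 724 -0.3057554948415813
0.2 917 -0.3057939942089112
0.215 818 -0.3057822836771841
```

Request:
carry_out(
  commands=[
    [[56,0.037,0.014,0.3,0,0,-0.015],[56,0,0,0.5,0,0,0],[56,0,0,0.6,0,0,0],[56,0,0,0.5,0,0,0],[56,0,0,0,0,0,0],[56,0,0,0,0,0,0]],
  ],
)

```text
t: 31.25
tool_pos: [0.5523, -0.3207, 0.1238]
tcp_rot: [-3.138, -0.003, 1.703]
ft_force: [-0.3, 0.7, -1.5]
finger_gap: 0.0602
grip_force: 19.9
```

Request:
carry_out(
  commands=[
    [[56,0,0,0.3,0,0,0],[56,0,0,0.4,0,0,0],[56,0,0,0.4,0,0,0],[56,0,0,0.3,0,0,0],[56,0,0,0.2,0,0,0],[56,0,0,0,0,0,0],[56,0,0,0,0,0,0]],
  ],
)

```text
t: 31.83
tool_pos: [0.5538, -0.3214, 0.0622]
tcp_rot: [-3.142, -0.0, 1.703]
ft_force: [0.5, -0.6, -2.0]
finger_gap: 0.0596
grip_force: 19.9
```

Request:
carry_out(
  commands=[
    [[56,0,0,0.1,0,0,0],[56,0,0,0.06,0,0,0],[56,0,0,0.04,0,0,0],[56,0,0,0.02,0,0,0],[56,0,0,0,0,0,0],[56,0,0,0,0,0,0]],
  ],
)

```text
t: 32.33
tool_pos: [0.5538, -0.3214, 0.0534]
tcp_rot: [3.142, 0.0, 1.704]
ft_force: [-0.3, 1.3, -1.3]
finger_gap: 0.06
grip_force: 19.9
```

Request:
carry_out(
  commands=[
    [[56,0,0,0.01,0,0,0],[56,0,0,0.01,0,0,0],[56,0,0,0,0,0,0],[56,0,0,0,0,0,0]],
  ],
)

```text
t: 32.67
tool_pos: [0.5537, -0.3214, 0.0524]
tcp_rot: [-3.142, 0.0, 1.704]
ft_force: [0.3, -0.1, -2.1]
finger_gap: 0.06
grip_force: 19.9
```

Request:
carry_out(
  commands=[
    [[56,0,0,0.01,0,0,0],[56,0,0,0.01,0,0,0],[56,0,0,0,0,0,0],[56,0,0,0,0,0,0]],
  ],
)

```text
t: 33.0
tool_pos: [0.5538, -0.3215, 0.0522]
tcp_rot: [3.141, 0.0, 1.704]
ft_force: [-3.3, 1.4, 4.1]
finger_gap: 0.0601
grip_force: 19.9
```

Request:
carry_out(
  commands=[
    [[62,0,0,-0.01,0,0,0],[75,0,0,0,0,0,0],[93,0,0,0,0,0,0],[93,0,0,0,0,0,0],[93,0,0,0,0,0,0],[93,0,0,-0.3,0,0,0],[93,0,0,-0.8,0,0,0],[93,0,0,-0.8,0,0,0]],
  ],
)

```text
t: 33.67
tool_pos: [0.5523, -0.3204, 0.1276]
tcp_rot: [-3.138, -0.003, 1.704]
ft_force: [1.0, -0.7, -0.3]
finger_gap: 0.0926
grip_force: 0.0
```

Request:
carry_out(
  commands=[
    [[93,0,0,-0.8,0,0,0],[93,0,0,-0.8,0,0,0],[93,0,0,-0.8,0,0,0],[93,0,0,-0.7,0,0,0],[93,0,0,-0.2,0,0,0],[93,0,0,0,0,0,0],[93,0,0,0,0,0,0],[93,0,0,0,0,0,0]],
  ],
)

```text
t: 34.33
tool_pos: [0.5529, -0.3208, 0.2577]
tcp_rot: [-3.139, -0.002, 1.704]
ft_force: [-0.4, -0.6, -0.8]
finger_gap: 0.0931
grip_force: 0.0
```

Run:
```python
from h import *
tilt()
p,W=wrist("w9");q=p.astype(int)
rects(W,.08,.105,(.45,.65,-.42,-.05),100,q.max(2)-q.min(2)<35)
```

```text
pos [ 0.5529 -0.3208  0.2577] rpy deg [-1.7986e+02 -1.3000e-01  9.7610e+01] gap 0.0931 f [-0.4 -0.6 -0.8] t 34.33
[287, 17, 68, 42, 2514] z 0.0916 c [ 528.8 -144.9] sz [60.4 39.9] a 8.3
[289, 66, 69, 40, 2566] z 0.0917 c [ 537.  -191.2] sz [60.2 35.2] a 6.6
[289, 113, 68, 39, 2544] z 0.0918 c [ 542.7 -234.1] sz [60.2 34.2] a 7.8
[287, 161, 68, 38, 2522] z 0.0919 c [ 546.4 -276.8] sz [60.6 33.5] a 7.8
[289, 209, 66, 40, 2502] z 0.0918 c [ 553.4 -322.6] sz [60.8 37.7] a 6.8
```

View pics/w9.png

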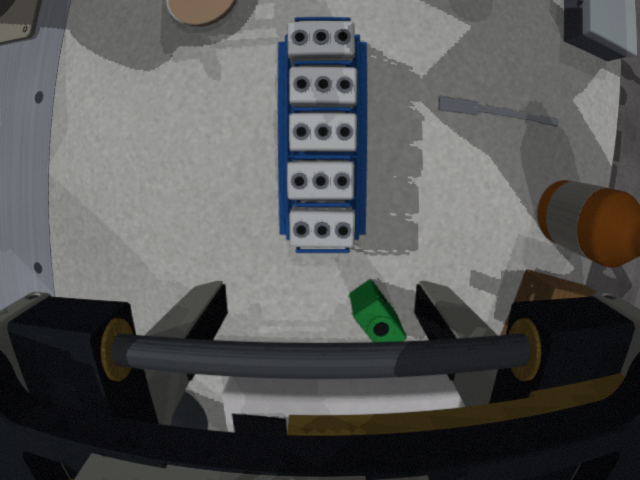

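The view shows the mixed pack at (322,230) fully down in the freed lane. Its top is at the same height as its neighbours and it is aligned with them. The other packs have not moved.

```bash
python3 -c "
from station import arm
print(arm.close_job())"
```

```text
the job is handed in; nothing more can be done
None
```

The swap is done and handed in at about 34 s: the short pack stands straight and fully down in the cradle, the mixed pack stands in the freed end lane of the rack, and I touched nothing else.

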